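# Grease the packing conveyor's drive bearing

### The job

The drive bearing of the packing conveyor needs grease: swing the white guard door with the black bar handle wide open, about square to the front of the guard. Then take the push-type grease gun out of the tool stand, press its coupler squarely onto the tilted brass grease nipple until it snaps over the nipple's head, and keep pushing until the gun's nozzle has gone all the way into the barrel. Finish while still holding the gun pushed in like that, squarely on the nipple, with the door open, and leave everything else where it stands.

Things in the scene. Friction and masses are not known exactly. Their poses are not given: they have to be found in the camera images.
- guard_door (a joint): opening angle of the white wrap-round guard door, rad: 0 shut, grows as it swings towards the robot, 1.75 at its stop. The hinge is upright, on the door's right edge as the robot sees it (smaller y); seen from above it opens counter-clockwise. It stays where it is left (0.08 N m hinge friction).
- guard_door_handle (a point): middle of the door's handle: a black upright round bar, 11 mm thick, 85 mm long plus round ends, 35 mm off the door's front, on two 8 mm pins 36 mm above and below its middle. The middle is 109 mm above the table. Axes turn with the door: z up, x square to its front, pointing into the guard, y along the door from hinge to handle.
- guard_door_hinge (a point): point on the door's hinge line, level with the handle's middle; axes as for the handle, whose middle is at x = -40, y = 140 mm from here. The door is 170 mm wide; its top, bent back 75 mm over the guard, is 155 mm above the table, like the whole guard.
- nipple: brass grease nipple on the blue bearing in the guard, hidden until the door is open. Origin: middle of the flat tip of its head, 128 mm above the table; z is its axis, pointing out, leaning 30 degrees from vertical to the front (to the door side, towards the robot). Head: 6 mm wide at the tip, 16 mm at 8 to 9.5 mm below it; neck: 10 mm wide, 12.5 to 26 mm below the tip; then a 19 mm shank.
- gun: push-type grease gun, 0.5 kg, upright in a hole of the stand, nozzle down. Origin: on its axis, at the underside of the orange collar; z along the axis to the grip end. Collar 50 mm across, z 0 to 8 mm; black round grip 30 mm across, z 8 to 63 mm: hold it from above along the axis, fingertips may push on the collar. Barrel 36 mm across, z -65 to 0. Coupler's mouth at z = -123 mm. Any yaw.
- coupler_seat (a point): seat inside the gun's coupler (30 mm across), on its axis at gun z = -101 mm plus the joint value of nozzle; axes as the gun's. Four spring jaws reach 22 mm below it: a flared mouth 25 mm wide narrows to 11 mm at 14.5 mm below the seat. Fully home: the nipple's tip touches the seat and the jaws have closed under its head. Snapping on takes about 6 N along the nipple's axis.
- nozzle (a joint): how far the nozzle is pushed into the gun's barrel, m: 0 out, 0.014 all the way in. A spring pushes it out with 10 N at 0 (so it stays out while the coupler snaps on) and 15 N at 0.014.
- stand: steel tool stand, 110 (x) by 210 mm (y), fixed; origin on the table under its centre. The gun's collar rests on its plate, 140 mm above the table, the gun in a 40 mm hole at y = -45 mm of the stand's frame, coupler's mouth 17 mm above the table. Two tool handles, 50 mm high, stand on the plate at y = 55 and 70 mm.
- jug_a: white milk jug with a green cap, 95 x 120 x 233 mm, loose, origin at the centre of its underside; leave it
- jug_b: the other such jug; leave it
- tub_stack: stack of brown paper tubs, 110 mm across, 127 mm high, loose, origin at the centre of its underside; leave it
- spanner: spanner lying on the table, loose; leave it
- tape_roll: roll of brown tape, 96 mm across, 45 mm high, loose on the table; leave it
- conveyor: packing conveyor, fixed, with the grey drive guard on its near side. Origin: on the table under the bearing; x from the guard's door into the conveyor, y along the belt. The guard reaches from x = -78 to 61 mm and y = -85 to 85 mm; the nipple's tip is at x = -22, y = 0. With the door open, the guard's top is open but for strips at y below -40 mm and x above -1 mm (155 mm high).
Mind the look-alikes: they are no part of the job. There is more than one size of the gun; the one meant has the size given above.

How it is judged (in metres and radians):
On the way, in this order (a step that is already met when the one before it is completed fails the run):
1. the guard door has been swung wide open (at least 1.2 rad) (value of joint guard_door above 1.2 rad), for 0.2 s.
2. the gun's coupler has snapped squarely onto the nipple (distance between coupler_seat and nipple below 0.003 m and angle between the z axis of coupler_seat and the z axis of nipple, either way round below 0.12 rad), for 0.05 s.
At the end, for the whole second after the job is handed in: Door open at least 1.2 rad; coupler snapped on (seat within 3 mm of the nipple's tip, axes within 0.12 rad); the fingers hold the gun with its nozzle at least 11.5 of 14 mm in, bearing on the nipple with over 7 N, clear of the stand; nothing else moved over 30 mm (all of step 2 and value of joint guard_door above 1.2 rad and value of joint nozzle above 0.0115 m and contact force between gun and nipple above 7 N and contact force between the fingers and gun above 3 N and contact force between gun and stand below 0.5 N); the arm keeps its last pose, push and grip.
It fails at once if a bystander (jug, tub stack, spanner or tape) was moved by more than 30 mm (distance of any of jug_a, jug_b, tub_stack, spanner, tape_roll from where it was at the start of the episode above 0.03 m).
It also fails if it takes over 67 s, if anything falls off the work surface, if the arm or the gripper's body presses on something with over 40 N, if the wrist force passes 120 N, or if a joint passes its speed limit or range.

### The arm

A 6-joint arm with a two-finger parallel gripper is mounted at the origin on the work surface. World frame = base frame: x ahead of the robot, y to its left, z up, the work surface at z = 0. Lengths are in m, angles in degrees, forces in N, time in s.
With the tool pointing down it reaches from about 0.35 to 0.875 m from the base axis. Payload 4.2 kg.
Tool frame: the origin (TCP) lies at the very end of the fingers, on their centre line; the grasp point (between the pads) lies behind it (r.grip_point_offset is the z of the grasp point in the tool frame, in m); z points along the fingers, y is the direction in which the jaws open and shut (so a half turn about z gives the same grasp; the last joint's range is limited). The gripper opens to 87 mm and grips with 3 to 60 N. Pads are 19 mm wide; open, the fingers measure 117 mm over their backs; the gripper's body (75 mm by 190 mm) begins 51 mm behind the grasp point.
Start: joints at [-52.964, 22.042, 0.453, 0, -68.411, -14.817], TCP at [0.236, -0.579, 0.223] pointing down, gripper open.
Joint ranges: [-179.83, 179.83], [-69.29, 118.12], [-61.27, 80.66], [-181.25, 117.63], [-171.15, -9.14], [-177.46, 177.46]. Speed limits (degrees/s): [159.86, 159.86, 180, 180, 180, 180].

### API

Orientations are given as a 3x3 rotation matrix whose columns are the frame's x, y, z axes.
In Python, from station import r, capture, workorder gives the robot as it stands. The module is installed in compiled form; this text tells all that it offers.
- The arm moves only by the shell command python3 -m crank 'ROWS'. ROWS is JSON, a list of rows, each an object with "delta_rot": the turn, a rotation vector about the tool's x, y, z in rad, a list of three; "linear": the shift along the tool's x, y, z in m, a list of three; "gripper": the opening in per cent of the stroke, from 0 (shut) to 100 (fully open). A call has 1 to 10 rows; each row shifts and turns the commanded pose from where the row before left it, along the tool's axes as they then stand; what a row does not reach is not made up. A row lasts 1/8 s, in which the tool goes at most 62.5 mm and 10.7 degrees, less where a joint would pass 70% of its speed; a pose out of reach is approached as far as the arm can. A call is refused whole if a number of a shift passes 0.0625 or a number of a turn 0.188, either way. A call with a gripper value outside its range is refused whole. The fingers move at their own pace and stop on an object; the grip force is fixed at half the most. Time passes only in rows, so rows that do not move let the fingers close. It gives the time, the measured TCP pose, the force and the opening at its end, in the units of the state.
- r.sense(): the state, without advancing time (a new reading comes with each control period).
- capture(name): name is "side" or "top"; returns a dict with "img" (400x640x3 uint8, blue, green, red), "fx", "fy", "cx", "cy" (pixels), "world_from_camera" (4x4, takes a point from camera to world coordinates). Camera axes: x right, y down, z forward; pixel columns grow to the right and rows downward; lengths in m; the calibration is good to about 2 mm. A picture is of the moment at which its call begins. There is no depth.
- workorder.finish_job(): hands the job in, once; it reports no verdict.
The state is a dict: "time_s": time; "joints": joint angles; "joint_velocities": joint speeds; "effort": joint torques, N m; "tcp_pos": TCP position; "ee_rot": TCP orientation; "wrist_force": force on the tool from outside, world axes, zero at the start; "moment": the same for the moment, N m; "gripper_width": opening from 0.0 (shut) to 1.0 (fully open).
Only numpy, scipy, OpenCV 4.12 (cv2) and the standard library are available. Lean on these libraries where they do the work, as an engineer would, in place of code of your own. Each camera call takes 0.05 s, during which the arm holds its last target.

## Working session

There is one attempt and no reset: what is moved stays moved. The work goes in short steps, Python scripts to look and compute and a shell command to move; the robot and the scene stay as the last step left them, time stands still between calls to the robot, and variables do not carry over. Pictures are saved under pics/ and viewed, and the job is handed in when it is done.

```bash
mkdir -p pics; ls; python3 - <<'E'
from station import r,capture,workorder
import cv2,numpy as np
print(r.sense()); print(r.grip_point_offset)
for n in("side","top"):
    c=capture(n); cv2.imwrite(f"pics/{n}0.png",c["img"]); print(n,c["fx"],c["fy"],c["cx"],c["cy"],np.round(c["world_from_camera"],4).tolist())
E
```

```text
pics
{'time_s': 0.0, 'joints': array([-5.29630124e+01,  2.20904269e+01,  3.81179673e-01, -2.99364052e-02,
       -6.84112508e+01, -1.48144564e+01]), 'joint_velocities': array([ 0.00732452, -0.03006586,  0.01895791,  0.0064032 ,  0.0280174 ,
        0.03672639]), 'effort': array([ 2.41015241e-04, -3.90663922e+01,  1.87402117e+01,  4.21970174e+00,
        1.10158237e-02, -2.02742235e-04]), 'tcp_pos': array([ 0.23615532, -0.57802377,  0.22147024]), 'ee_rot': array([[-9.25794784e-01, -3.78025457e-01, -8.78907689e-04],
       [-3.78026472e-01,  9.25792687e-01,  1.97137773e-03],
       [ 6.84553453e-05,  2.15734159e-03, -9.99997671e-01]]), 'wrist_force': array([-1.12817412,  0.26898436,  0.8202792 ]), 'moment': array([-0.01117624, -0.02958716, -0.01390311]), 'gripper_width': 1.0016357801449756}
-0.0187
side 435.83121231726784 435.83121231726784 319.9409864032756 202.62149106257243 [[-0.7228, -0.4294, 0.5414, -0.2591], [-0.691, 0.4461, -0.5687, 0.7896], [0.0027, -0.7853, -0.6192, 0.9868], [0.0, 0.0, 0.0, 1.0]]
top 361.62104673495213 361.62104673495213 317.4909408952124 196.40158064505493 [[0.0299, -0.9884, 0.1491, 0.3104], [-0.9995, -0.0291, 0.0079, -0.0253], [-0.0035, -0.1493, -0.9888, 1.3931], [0.0, 0.0, 0.0, 1.0]]
```

View pics/side0.png

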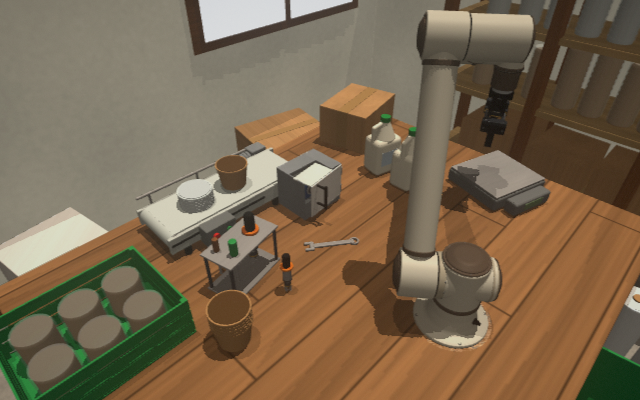

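View pics/top0.png

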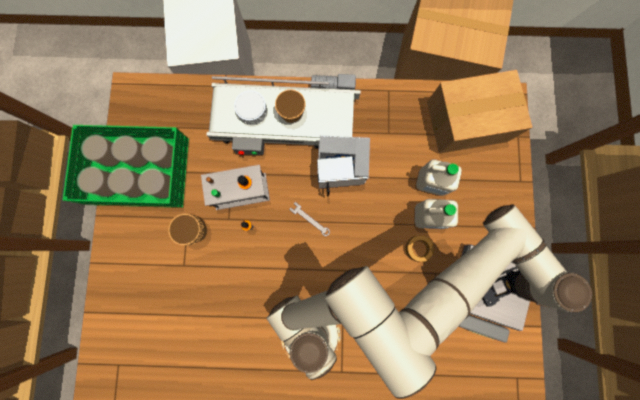

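Side view: guard with the white door and dark handle near (322,195). The gun in the stand is near (250,222), with a smaller look-alike on the table near (287,270). Top view: guard (343,162), stand gun (244,182), small gun (247,227), tape (419,249), jugs (440,178/213), tubs (186,229). I'll crop closer.

```bash
python3 - <<'E'
import cv2,numpy as np
s=cv2.imread("pics/side0.png");t=cv2.imread("pics/top0.png")
cv2.imwrite("pics/c1.png",cv2.resize(s[140:300,190:360],None,fx=4.6,fy=3.7*1,interpolation=cv2.INTER_CUBIC)[:600,:800])
cv2.imwrite("pics/c2.png",cv2.resize(t[120:250,190:390],None,fx=4,fy=4,interpolation=cv2.INTER_CUBIC))
E
```

```text
(no output)
```

View pics/c1.png

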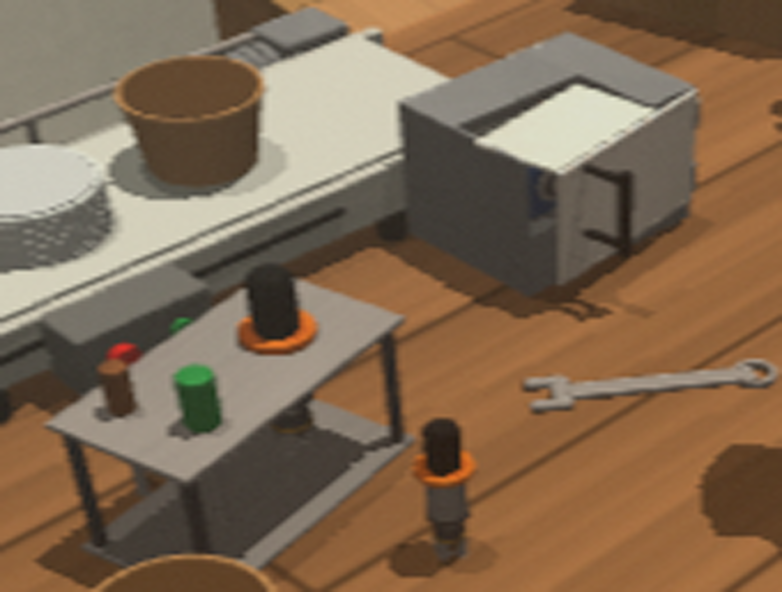

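View pics/c2.png

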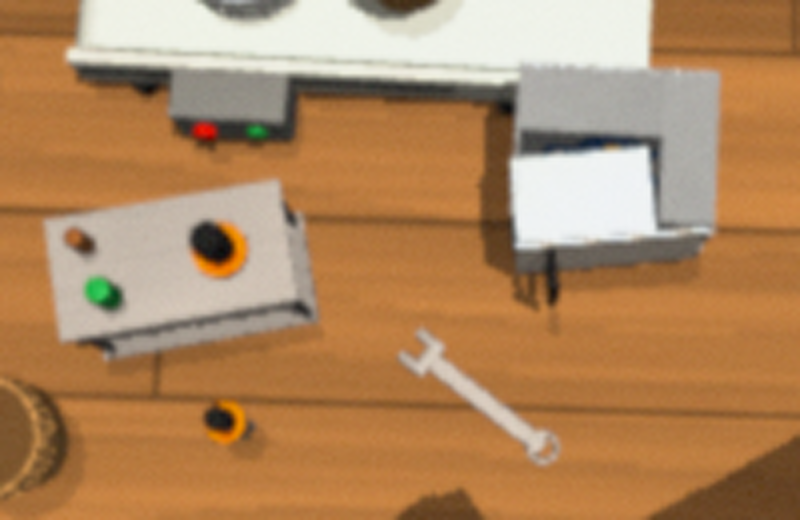

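Candidates for the gun: the stand gun (top 244,182) and the small upright gun on the table (247,227). The stand gun is the one meant: it sits in the plate hole, and its collar should measure 50 mm. Candidates for the handle: only one black bar, on the white door (top ~328,187). The conveyor's grey box with coloured knobs and the stand's tool handles aren't part of the job. Next I'll measure.

```bash
cat > h.py <<'E'
import cv2,numpy as np
def cam(c,px):
    M=np.array(c["world_from_camera"]); px=np.atleast_2d(np.array(px,float))
    d=np.c_[(px[:,0]-c["cx"])/c["fx"],(px[:,1]-c["cy"])/c["fy"],np.ones(len(px))]@M[:3,:3].T
    return M[:3,3],d
def plane(c,px,z):
    o,d=cam(c,px); return o+d*((z-o[2])/d[:,2])[:,None]
def tri(c1,p1,c2,p2):
    o1,d1=cam(c1,p1);o2,d2=cam(c2,p2);d1=d1[0];d2=d2[0]
    s=np.linalg.lstsq(np.c_[d1,-d2],o2-o1,rcond=None)[0]
    a=o1+s[0]*d1;b=o2+s[1]*d2
    return (a+b)/2,np.linalg.norm(a-b)
def proj(c,P):
    M=np.linalg.inv(np.array(c["world_from_camera"]));P=np.atleast_2d(P)
    q=P@M[:3,:3].T+M[:3,3]; return np.c_[q[:,0]/q[:,2]*c["fx"]+c["cx"],q[:,1]/q[:,2]*c["fy"]+c["cy"]]
E
python3 - <<'E'
from station import capture
from h import *
np.set_printoptions(precision=4,suppress=True)
T=capture("top");S=capture("side")
def mask(c,x0,y0,x1,y1):
    h=cv2.cvtColor(c["img"],cv2.COLOR_BGR2HSV)
    m=((h[...,0]>4)&(h[...,0]<18)&(h[...,1]>215)&(h[...,2]>150)).astype(np.uint8)
    o=np.zeros_like(m);o[y0:y1,x0:x1]=m[y0:y1,x0:x1];return o
for n,c,boxes in(("top",T,[(230,165,260,198),(236,215,258,240)]),("side",S,[(235,210,272,245),(275,250,300,285)])):
    for b,z in zip(boxes,(0.144,0.12)):
        m=mask(c,*b);ys,xs=np.nonzero(m)
        if len(xs)<5: print(n,b,len(xs));continue
        e=cv2.fitEllipse(cv2.convexHull(np.c_[xs,ys].astype(np.int32)))
        ctr=np.array(e[0]);print(n,b,len(xs),e,"bbox",xs.min(),xs.max(),ys.min(),ys.max(),plane(c,[ctr],z))
        p=plane(c,[[xs.min(),ctr[1]],[xs.max()+1,ctr[1]]],z);print("  width",np.linalg.norm(p[0]-p[1]))
tc=lambda u,v:(190+(u+.5)/4-.5,120+(v+.5)/4-.5); sc=lambda u,v:(190+(u+.5)/4.6-.5,140+(v+.5)/3.7-.5)
print("guard corners top z.155",plane(T,[tc(520,65),tc(718,72),tc(712,233),tc(516,246)],.155))
print("side corners: left back, far back, right front hinge, front left bottom door",plane(S,[sc(402,104),sc(570,35),sc(694,92)],.155))
print("side door top free edge",plane(S,[sc(558,170)],.155))
print("handle mid side z.109",plane(S,[sc(626,213)],.109),"top",plane(S,[sc(627,175)],.155),plane(T,[tc(551,258)],.155))
print("stand corners",plane(T,[tc(45,220),tc(280,182),tc(300,312),tc(62,340)],.14))
# tight crop
cv2.imwrite("pics/c3.png",cv2.resize(S["img"][165:235,270:350],None,fx=8,fy=8,interpolation=cv2.INTER_CUBIC))
E
```

```text
top (230, 165, 260, 198) 36 ((244.23533630371094, 182.16217041015625), (10.966215133666992, 12.23853874206543), 174.06846618652344) bbox 239 249 177 188 [[0.5418 0.2438 0.144 ]]
  width 0.038713010071770595
top (236, 215, 258, 240) 32 ((246.01303100585938, 224.8790283203125), (9.058313369750977, 10.950562477111816), 2.126819133758545) bbox 242 250 220 230 [[0.3936 0.2335 0.12  ]]
  width 0.03171193192254224
side (235, 210, 272, 245) 0
side (275, 250, 300, 285) 0
guard corners top z.155 [[ 0.7146 -0.0164  0.155 ]
 [ 0.7132 -0.1921  0.155 ]
 [ 0.5675 -0.1881  0.155 ]
 [ 0.551  -0.0177  0.155 ]]
side corners: left back, far back, right front hinge, front left bottom door [[ 0.7079 -0.0119  0.155 ]
 [ 0.7033 -0.1863  0.155 ]
 [ 0.5646 -0.1781  0.155 ]]
side door top free edge [[ 0.5511 -0.0186  0.155 ]]
handle mid side z.109 [[ 0.5148 -0.0508  0.109 ]] top [[ 0.511 -0.047  0.155]] [[ 0.5413 -0.0484  0.155 ]]
stand corners [[0.5651 0.3999 0.14  ]
 [0.6056 0.1937 0.14  ]
 [0.4895 0.1699 0.14  ]
 [0.4587 0.3766 0.14  ]]
```

View pics/c3.png

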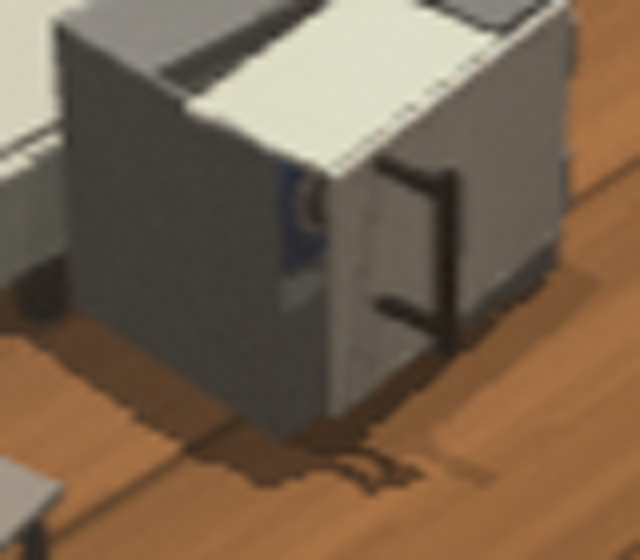

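Door crop: the door is slightly ajar and the bar runs from side px (326,186) to (326,209). The stand gun's collar is wider than the small one's. I'll cross-check the handle position in both views and work out the first move.

```bash
cat >> h.py <<'E'
np.set_printoptions(precision=4,suppress=True)
def go(target,yaw_y=None):
    "tool-frame shift to target; yaw_y: wanted dir of tool y (deg, world)"
    from station import r
    s=r.sense();R=s["ee_rot"];d=R.T@(np.array(target)-s["tcp_pos"])
    a=np.degrees(np.arctan2(R[1,1],R[0,1]))
    print("t",s["time_s"],"tcp",s["tcp_pos"],"yaw_y",a,"F",s["wrist_force"],"grip",s["gripper_width"])
    print("linear tool",d, "rz", None if yaw_y is None else -np.radians((yaw_y-a+90)%180-90))
    return R
E
python3 - <<'E'
from station import capture
from h import *
T=capture("top");S=capture("side")
for z,px in((.157,(326.1,185.5)),(.109,(326.1,197.5)),(.061,(326.1,209))):
    P=plane(S,[px],z); q=proj(T,P)[0]; print(P,q,"in crop",(q-[190,120])*4)
print("jugs cap z.23",plane(T,[(452,169),(451,210)],.23),"tape",plane(T,[(419,249)],.045),"tubs",plane(T,[(186,229)],.127))
cv2.imwrite("pics/c4.png",cv2.resize(T["img"][165:205,300:350],None,fx=12,fy=12,interpolation=cv2.INTER_CUBIC))
go([.514,-.05,.33],95)
E
```

```text
[[ 0.5141 -0.0511  0.157 ]] [327.9651 191.7625] in crop [551.8605 287.05  ]
[[ 0.5128 -0.0505  0.109 ]] [327.4611 194.274 ] in crop [549.8444 297.096 ]
[[ 0.5116 -0.0501  0.061 ]] [327.0255 196.5803] in crop [548.1021 306.3213]
jugs cap z.23 [[ 0.5898 -0.455   0.23  ]
 [ 0.454  -0.4483  0.23  ]] tape [[ 0.3287 -0.3943  0.045 ]] tubs [[0.3725 0.4412 0.127 ]]
t 0.3 tcp [ 0.2363 -0.5784  0.2222] yaw_y 112.21621663853414 F [ 0.1408 -0.7328 -0.583 ] grip 1.0020992380223641
linear tool [-0.4569  0.3842 -0.1076] rz 0.3004796650790511
```

View pics/c4.png

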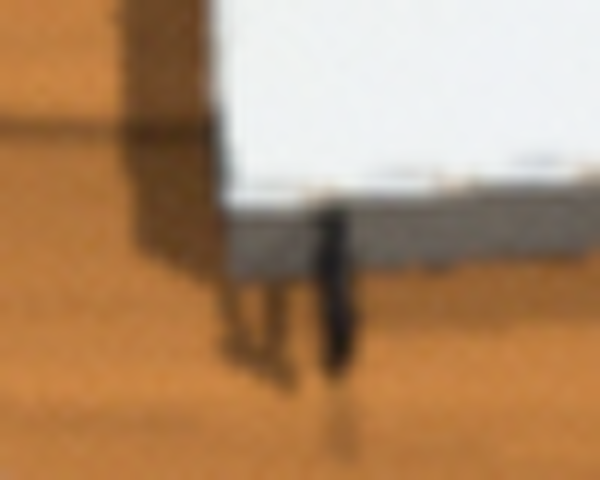

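```bash
python3 -m crank '[{"linear":[0,0,-0.036],"delta_rot":[0,0,0.1],"gripper":100},{"linear":[0,0,-0.036],"delta_rot":[0,0,0.1],"gripper":100},{"linear":[0,0,-0.036],"delta_rot":[0,0,0.1],"gripper":100}]' && python3 -m crank '[{"linear":[-0.032,0.05,0],"delta_rot":[0,0,0],"gripper":100},{"linear":[-0.032,0.05,0],"delta_rot":[0,0,0],"gripper":100},{"linear":[-0.032,0.05,0],"delta_rot":[0,0,0],"gripper":100},{"linear":[-0.032,0.05,0],"delta_rot":[0,0,0],"gripper":100},{"linear":[-0.032,0.05,0],"delta_rot":[0,0,0],"gripper":100},{"linear":[-0.032,0.05,0],"delta_rot":[0,0,0],"gripper":100},{"linear":[-0.032,0.05,0],"delta_rot":[0,0,0],"gripper":100},{"linear":[-0.032,0.05,0],"delta_rot":[0,0,0],"gripper":100},{"linear":[-0.032,0.05,0],"delta_rot":[0,0,0],"gripper":100},{"linear":[-0.032,0.05,0],"delta_rot":[0,0,0],"gripper":100}]'; python3 - <<'E'
from h import *
go([.513,-.052,.12],95)
E
```

```text
time_s: 0.68
tcp_pos: [0.2363, -0.5784, 0.3316]
ee_rot: [[-0.996, -0.084, -0.0], [-0.084, 0.996, 0.0], [0.0, 0.0, -1.0]]
wrist_force: [1.4, -0.2, -0.1]
gripper_width: 1.0
time_s: 1.92
tcp_pos: [0.5118, -0.0505, 0.3309]
ee_rot: [[-0.996, -0.088, 0.001], [-0.088, 0.996, 0.0], [-0.001, -0.0, -1.0]]
wrist_force: [0.9, -0.3, -0.0]
gripper_width: 0.998
t 1.925 tcp [ 0.5118 -0.0505  0.3309] yaw_y 95.05229053745434 F [ 0.9132 -0.3067 -0.043 ] grip 0.9977985688464712
linear tool [-0.0009 -0.0016  0.2109] rz 0.0009126420462156448
```

```bash
python3 -m crank '[{"linear":[0,0,0.05],"delta_rot":[0,0,0],"gripper":70},{"linear":[0,0,0.05],"delta_rot":[0,0,0],"gripper":70},{"linear":[0,0,0.05],"delta_rot":[0,0,0],"gripper":70},{"linear":[0,0,0.03],"delta_rot":[0,0,0],"gripper":70},{"linear":[0,0,0.028],"delta_rot":[0,0,0],"gripper":70},{"linear":[0,0,0],"delta_rot":[0,0,0],"gripper":70}]'; python3 - <<'E'
from station import capture
from h import *
S=capture("side")
cv2.imwrite("pics/c5.png",cv2.resize(S["img"][110:235,250:380],None,fx=4.6,fy=4.6,interpolation=cv2.INTER_CUBIC))
E
```

```text
time_s: 2.68
tcp_pos: [0.5097, -0.0527, 0.1207]
ee_rot: [[-0.996, -0.087, -0.005], [-0.087, 0.996, -0.001], [0.005, -0.0, -1.0]]
wrist_force: [0.4, -0.3, 0.7]
gripper_width: 0.703
```

View pics/c5.png

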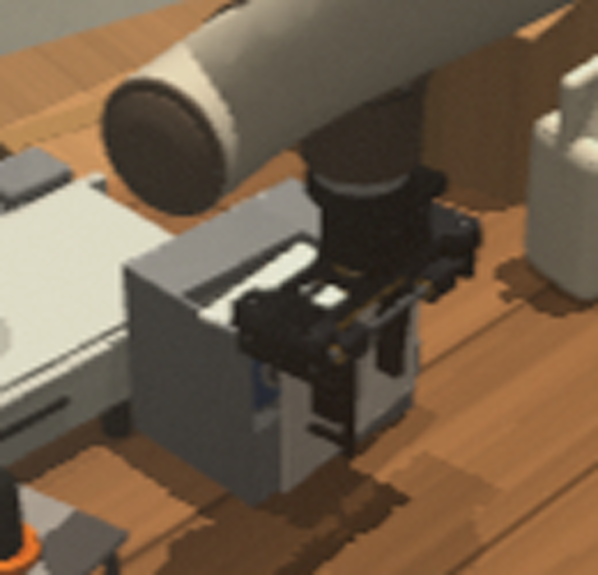

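The fingers straddle the bar (bar bottom at crop (345,445)), so I'll close.

```bash
python3 -m crank '[{"linear":[0,0,0],"delta_rot":[0,0,0],"gripper":0},{"linear":[0,0,0],"delta_rot":[0,0,0],"gripper":0},{"linear":[0,0,0],"delta_rot":[0,0,0],"gripper":0},{"linear":[0,0,0],"delta_rot":[0,0,0],"gripper":0},{"linear":[0,0,0],"delta_rot":[0,0,0],"gripper":0},{"linear":[0,0,0],"delta_rot":[0,0,0],"gripper":0}]'
```

```text
time_s: 3.48
tcp_pos: [0.5102, -0.0499, 0.1225]
ee_rot: [[-0.996, -0.086, -0.002], [-0.086, 0.996, 0.005], [0.001, 0.005, -1.0]]
wrist_force: [-4.8, 10.5, 4.2]
gripper_width: 0.114
```

```bash
python3 -m crank '[{"linear":[0.0163,-0.0063,0],"delta_rot":[0,0,-0.12],"gripper":0},{"linear":[0.0163,-0.0063,0],"delta_rot":[0,0,-0.12],"gripper":0},{"linear":[0.0163,-0.0063,0],"delta_rot":[0,0,-0.12],"gripper":0},{"linear":[0.0163,-0.0063,0],"delta_rot":[0,0,-0.12],"gripper":0}]'
```

```text
time_s: 3.98
tcp_pos: [0.4554, -0.0935, 0.1225]
ee_rot: [[-0.841, -0.542, 0.001], [-0.542, 0.841, 0.0], [-0.001, -0.0, -1.0]]
wrist_force: [3.0, -1.1, -4.2]
gripper_width: 0.117
```

Forces are low and the door follows, so I'll continue.

```bash
python3 -m crank '[{"linear":[0.0163,-0.0063,0],"delta_rot":[0,0,-0.12],"gripper":0},{"linear":[0.0163,-0.0063,0],"delta_rot":[0,0,-0.12],"gripper":0},{"linear":[0.0163,-0.0063,0],"delta_rot":[0,0,-0.12],"gripper":0},{"linear":[0.0163,-0.0063,0],"delta_rot":[0,0,-0.12],"gripper":0},{"linear":[0.0163,-0.0063,0],"delta_rot":[0,0,-0.12],"gripper":0},{"linear":[0.0163,-0.0063,0],"delta_rot":[0,0,-0.12],"gripper":0},{"linear":[0.0163,-0.0063,0],"delta_rot":[0,0,-0.12],"gripper":0},{"linear":[0.008,-0.003,0],"delta_rot":[0,0,-0.06],"gripper":0},{"linear":[0,0,0],"delta_rot":[0,0,0],"gripper":0},{"linear":[0,0,0],"delta_rot":[0,0,0],"gripper":0}]'; python3 -c "
from station import r
print(r.sense()['joints'])"
```

```text
time_s: 5.22
tcp_pos: [0.4285, -0.2164, 0.1226]
ee_rot: [[-0.103, -0.995, 0.007], [-0.995, 0.103, -0.0], [-0.0, -0.007, -1.0]]
wrist_force: [6.8, 0.6, -6.2]
gripper_width: 0.113
[-7.37532102e+00  1.38399400e+01 -2.77507357e+01 -3.82513851e-02
 -4.80016064e+01  1.49186696e+00]
```

```bash
python3 -m crank '[{"linear":[0,0,0],"delta_rot":[0,0,0],"gripper":50},{"linear":[0,0,0],"delta_rot":[0,0,0],"gripper":50},{"linear":[0,0,0],"delta_rot":[0,0,0],"gripper":50},{"linear":[0,0,-0.03],"delta_rot":[0,0,0],"gripper":50},{"linear":[0,0,-0.05],"delta_rot":[0,0,0],"gripper":50},{"linear":[0,0,-0.05],"delta_rot":[0,0,0],"gripper":50},{"linear":[0,0,-0.05],"delta_rot":[0,0,0],"gripper":100},{"linear":[0.05,0,-0.03],"delta_rot":[0,0,0],"gripper":100},{"linear":[0.05,0,0],"delta_rot":[0,0,0],"gripper":100}]'; python3 - <<'E'
from station import capture
from h import *
S=capture("side");T=capture("top")
cv2.imwrite("pics/s6.png",S["img"]);cv2.imwrite("pics/t6.png",T["img"])
a=cv2.resize(S["img"][130:250,230:370],None,fx=5,fy=5,interpolation=cv2.INTER_CUBIC)
cv2.imwrite("pics/c6.png",a)
cv2.imwrite("pics/c7.png",cv2.resize(T["img"][125:225,280:400],None,fx=6,fy=6,interpolation=cv2.INTER_CUBIC))
E
```

```text
time_s: 6.35
tcp_pos: [0.4155, -0.3172, 0.3362]
ee_rot: [[-0.101, -0.995, 0.006], [-0.995, 0.101, -0.003], [0.002, -0.007, -1.0]]
wrist_force: [1.4, 0.6, 0.5]
gripper_width: 0.757
```

View pics/c6.png

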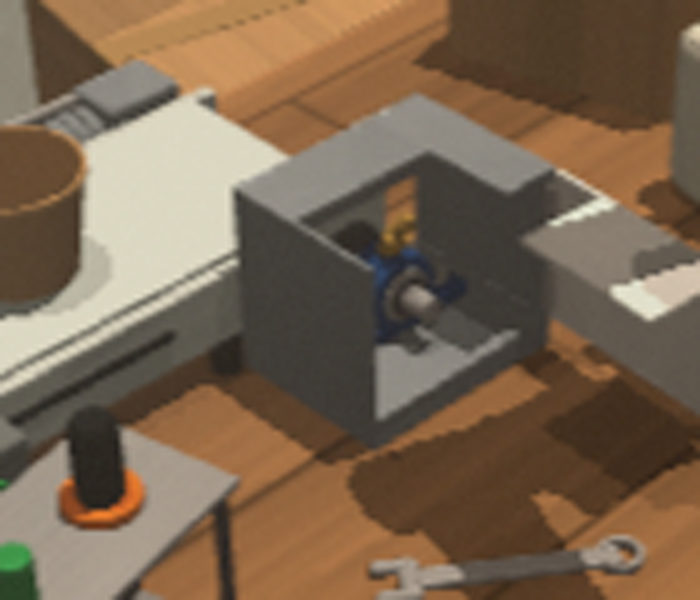

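View pics/c7.png

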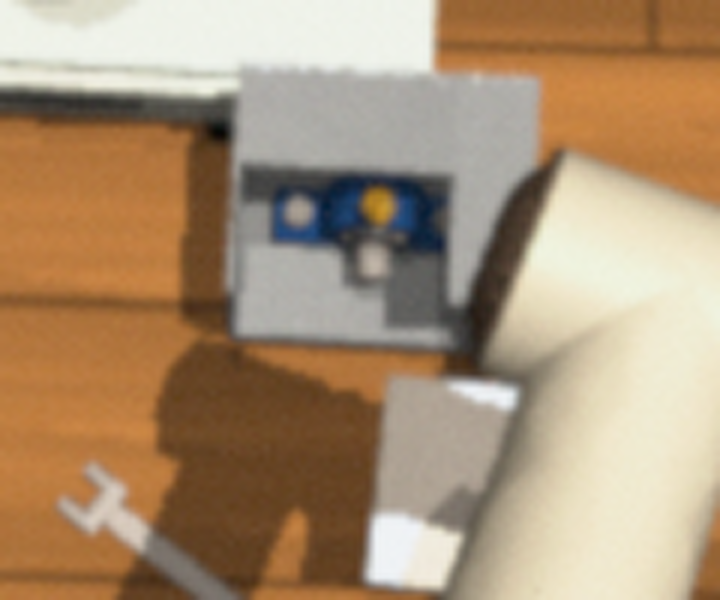

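Door open, about square. The brass nipple sits near top px (343,158.8) and side px (310.5,175). Next I'll refine nipple, guard frame, gun and stand.

```bash
python3 - <<'E'
from station import capture
from h import *
S=capture("side");T=capture("top")
def brass(c,b):
    x0,y0,x1,y1=b;h=cv2.cvtColor(c["img"][y0:y1,x0:x1],cv2.COLOR_BGR2HSV)
    m=(h[...,0]>12)&(h[...,0]<30)&(h[...,1]>130)&(h[...,2]>70)
    ys,xs=np.nonzero(m);print("brass",len(xs),xs.mean()+x0,ys.mean()+y0,xs.min()+x0,xs.max()+x0,ys.min()+y0,ys.max()+y0)
brass(T,(330,148,356,170));brass(S,(304,168,318,184))
cv2.imwrite("pics/c8.png",cv2.resize(S["img"][160:200,290:340],None,fx=14,fy=14,interpolation=cv2.INTER_CUBIC))
cv2.imwrite("pics/c9.png",cv2.resize(T["img"][145:180,320:370],None,fx=14,fy=14,interpolation=cv2.INTER_CUBIC))
cv2.imwrite("pics/c10.png",cv2.resize(T["img"][160:210,195:275],None,fx=10,fy=10,interpolation=cv2.INTER_CUBIC))
cv2.imwrite("pics/c11.png",cv2.resize(S["img"][200:260,205:285],None,fx=9,fy=9,interpolation=cv2.INTER_CUBIC))
E
```

```text
brass 22 342.5 158.72727272727272 341 344 156 161
brass 61 309.24590163934425 173.9344262295082 306 312 168 180
```

View pics/c8.png

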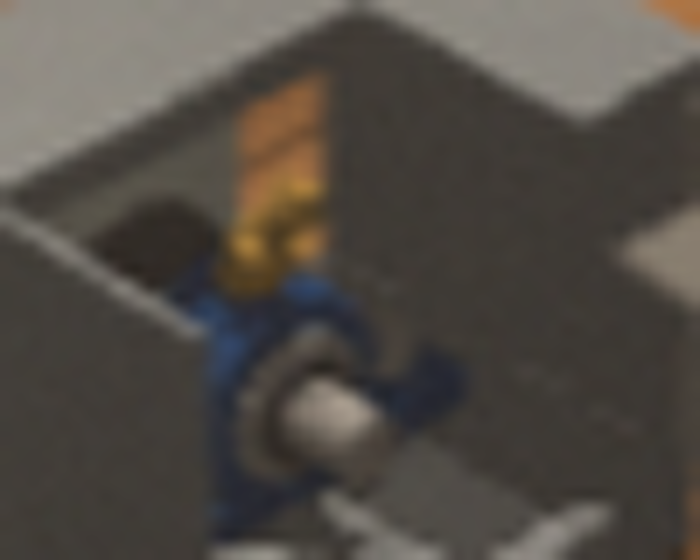

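View pics/c9.png

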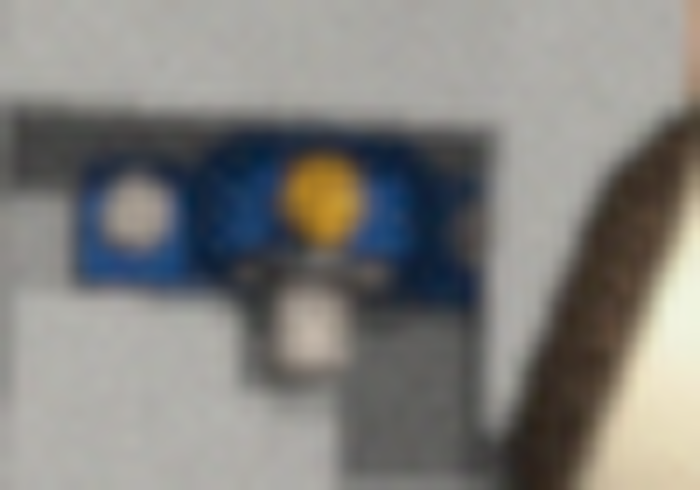

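View pics/c10.png

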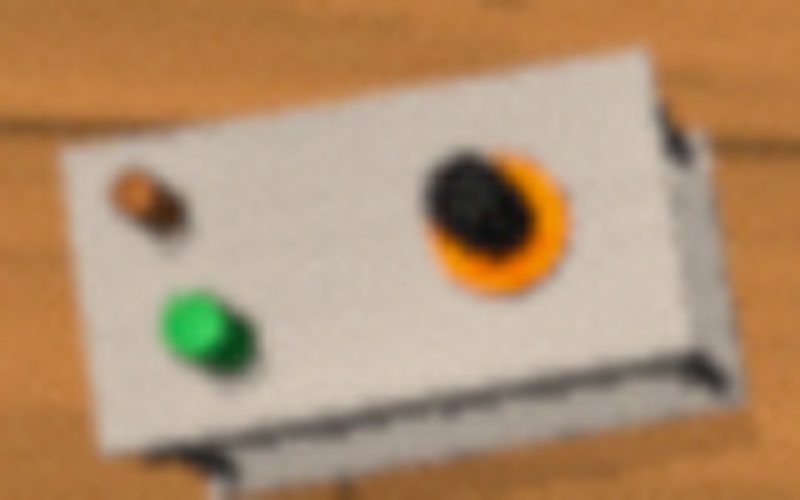

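View pics/c11.png

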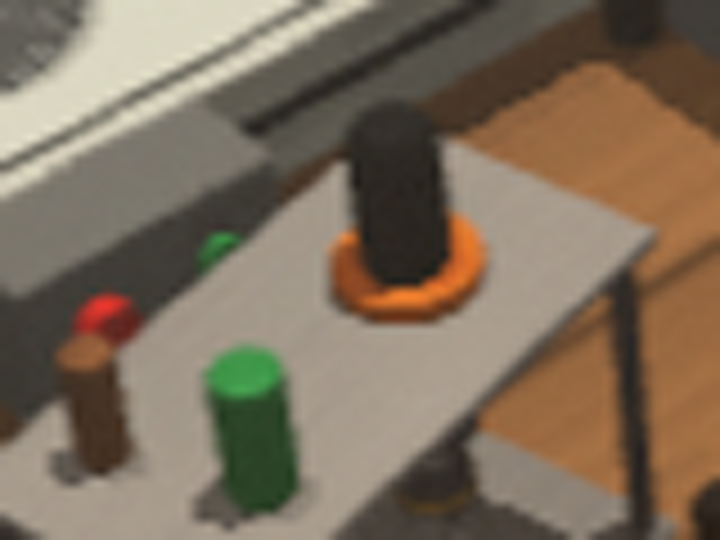

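```bash
python3 - <<'E'
from station import capture
from h import *
S=capture("side");T=capture("top")
k=lambda x0,y0,f,u,v:(x0+(u+.5)/f-.5,y0+(v+.5)/f-.5)
t=lambda u,v:k(280,125,6,u,v)
C=plane(T,[t(240,66),t(538,75),t(233,338)],.155);print("guard BL BR FL",C)
print("  back edge yaw",np.degrees(np.arctan2(-(C[0]-C[1])[0],(C[0]-C[1])[1])),"side yaw",np.degrees(np.arctan2((C[0]-C[2])[1],(C[0]-C[2])[0])),np.linalg.norm(C[0]-C[1]),np.linalg.norm(C[0]-C[2]))
s=lambda u,v:k(230,130,5,u,v)
D=plane(S,[s(236,187),s(418,95),s(372,270),s(552,172)],.155);print("side BL BR FL FR",D)
tip_t=k(320,145,14,323,217);
print("head from top",tip_t,plane(T,[tip_t],.1204)+[-.0044,0,.0076])
print("tip side",plane(S,[k(290,160,14,312,205)],.128))
for yaw in(-1,):
  a=np.radians(yaw);ax=np.array([-.5*np.cos(a),-.5*np.sin(a),.866])
  for tip in([.628,-.102,.128],[.623,-.102,.128]):
    P=np.array(tip)-np.outer([0,.00875,.02,.03],ax)
    print(tip,"S crop",(proj(S,P)-[290,160]+.5)*14-.5,"T crop",(proj(T,P)-[320,145]+.5)*14-.5)
g=k(195,160,10,500,223);print("gun top",plane(T,[g],.147)); g2=k(205,200,9,408,262);print("gun side",plane(S,[g2],.145), tri(T,g,S,g2))
st=[k(195,160,10,*p) for p in((62,152),(648,48),(690,352),(105,452))];Q=plane(T,st,.14);print("stand",Q,Q.mean(0),np.linalg.norm(Q[0]-Q[1]),np.linalg.norm(Q[1]-Q[2]))
y=(Q[0]-Q[1]+Q[3]-Q[2]);y/=np.linalg.norm(y);print("gun from stand",Q.mean(0)-.045*y,y)
E
```

```text
guard BL BR FL [[ 0.7157 -0.0162  0.155 ]
 [ 0.7153 -0.1925  0.155 ]
 [ 0.5517 -0.0169  0.155 ]]
  back edge yaw -0.145877399159828 side yaw 0.24486407822728767 0.17633670479340274 0.1639927512317396
side BL BR FL FR [[ 0.7118 -0.0145  0.155 ]
 [ 0.7066 -0.188   0.155 ]
 [ 0.5751 -0.0108  0.155 ]
 [ 0.5679 -0.1794  0.155 ]]
head from top (342.60714285714283, 160.03571428571428) [[ 0.6334 -0.1018  0.128 ]]
tip side [[ 0.6224 -0.0949  0.128 ]]
[0.628, -0.102, 0.128] S crop [[315.9309 184.4066]
 [303.9308 202.4982]
 [288.6653 225.5129]
 [275.2476 245.7417]] T crop [[325.0732 246.781 ]
 [323.7739 237.402 ]
 [322.127  225.5138]
 [320.6849 215.1042]]
[0.623, -0.102, 0.128] S crop [[330.2766 192.298 ]
 [318.1883 210.3849]
 [302.8109 233.3932]
 [289.2951 253.616 ]] T crop [[324.6923 265.7964]
 [323.3947 256.2933]
 [321.7498 244.248 ]
 [320.3096 233.701 ]]
gun top [[0.5424 0.2421 0.147 ]]
gun side [[0.5391 0.2453 0.145 ]] (array([0.5431, 0.2431, 0.1412]), np.float64(0.0008859231930674732))
stand [[0.5647 0.4003 0.14  ]
 [0.6084 0.1948 0.14  ]
 [0.4996 0.1742 0.14  ]
 [0.4583 0.3769 0.14  ]] [0.5327 0.2865 0.14  ] 0.21008219669294012 0.11072610176554668
gun from stand [0.5419 0.2425 0.14  ] [-0.2041  0.979   0.    ]
```

```bash
python3 - <<'E'
from h import *
go([.542,.2425,.336],180)
E
```

```text
t 6.65 tcp [ 0.4144 -0.3153  0.3323] yaw_y 174.11736660802313 F [-0.4733  0.3127  0.3342] grip 0.9752646296159784
linear tool [-0.5679 -0.0697 -0.0036] rz -0.10267132137775851
```

```bash
python3 -m crank '[{"linear":[0,0,0],"delta_rot":[0,0,-0.103],"gripper":100}]' && python3 -m crank '[{"linear":[-0.0558,-0.0128,0],"delta_rot":[0,0,0],"gripper":100},{"linear":[-0.0558,-0.0128,0],"delta_rot":[0,0,0],"gripper":100},{"linear":[-0.0558,-0.0128,0],"delta_rot":[0,0,0],"gripper":100},{"linear":[-0.0558,-0.0128,0],"delta_rot":[0,0,0],"gripper":100},{"linear":[-0.0558,-0.0128,0],"delta_rot":[0,0,0],"gripper":100},{"linear":[-0.0558,-0.0128,0],"delta_rot":[0,0,0],"gripper":100},{"linear":[-0.0558,-0.0128,0],"delta_rot":[0,0,0],"gripper":100},{"linear":[-0.0558,-0.0128,0],"delta_rot":[0,0,0],"gripper":100},{"linear":[-0.0558,-0.0128,0],"delta_rot":[0,0,0],"gripper":100},{"linear":[-0.0558,-0.0128,0],"delta_rot":[0,0,0],"gripper":100}]'; python3 - <<'E'
from h import *
go([.542,.243,.151],180)
E
```

```text
time_s: 6.78
tcp_pos: [0.4148, -0.3148, 0.3326]
ee_rot: [[0.004, -1.0, -0.0], [-1.0, -0.004, 0.0], [-0.0, 0.0, -1.0]]
wrist_force: [-0.3, -0.8, 0.2]
gripper_width: 0.994
time_s: 8.02
tcp_pos: [0.5418, 0.245, 0.3329]
ee_rot: [[0.003, -1.0, 0.0], [-1.0, -0.003, 0.0], [-0.0, -0.0, -1.0]]
wrist_force: [0.0, -1.4, 0.0]
gripper_width: 1.003
t 8.025 tcp [0.5418 0.245  0.3329] yaw_y -179.85438098570646 F [ 0.0491 -1.3692  0.0179] grip 1.0026308041762029
linear tool [ 0.002  -0.0001  0.1819] rz 0.0025415312529305325
```

```bash
python3 -m crank '[{"linear":[0.0015,0,0.05],"delta_rot":[0,0,0],"gripper":100},{"linear":[0,0,0.05],"delta_rot":[0,0,0],"gripper":100},{"linear":[0,0,0.04],"delta_rot":[0,0,0],"gripper":100},{"linear":[0,0,0.025],"delta_rot":[0,0,0],"gripper":100},{"linear":[0,0,0.015],"delta_rot":[0,0,0],"gripper":100},{"linear":[0,0,0],"delta_rot":[0,0,0],"gripper":100}]'; python3 - <<'E'
from station import capture
from h import *
S=capture("side")
cv2.imwrite("pics/c12.png",cv2.resize(S["img"][160:260,195:315],None,fx=6,fy=6,interpolation=cv2.INTER_CUBIC))
E
```

```text
time_s: 8.78
tcp_pos: [0.5421, 0.2409, 0.152]
ee_rot: [[0.001, -1.0, -0.001], [-1.0, -0.001, -0.001], [0.001, 0.001, -1.0]]
wrist_force: [0.4, 0.3, 0.8]
gripper_width: 1.0
```

View pics/c12.png

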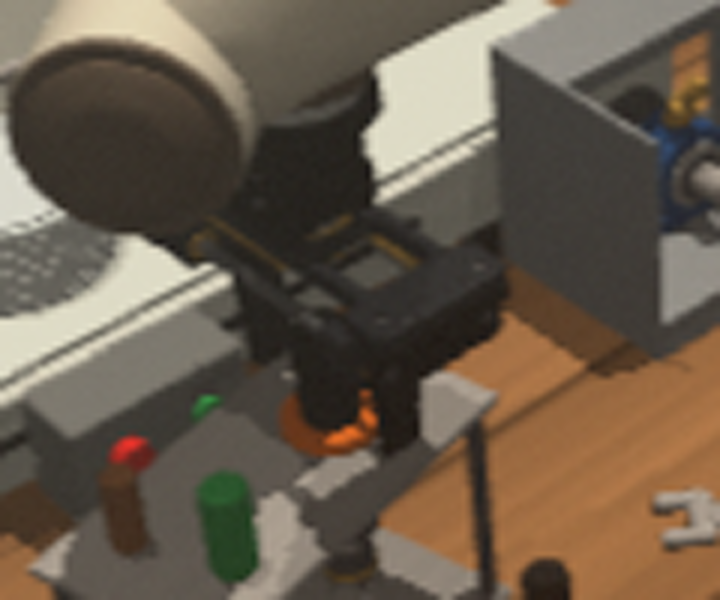

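The grip is between the fingers, just above the collar. I'll trim y and close.

```bash
python3 -m crank '[{"linear":[-0.0015,0,0.001],"delta_rot":[0,0,0],"gripper":0},{"linear":[0,0,0],"delta_rot":[0,0,0],"gripper":0},{"linear":[0,0,0],"delta_rot":[0,0,0],"gripper":0},{"linear":[0,0,0],"delta_rot":[0,0,0],"gripper":0},{"linear":[0,0,0],"delta_rot":[0,0,0],"gripper":0},{"linear":[0,0,0],"delta_rot":[0,0,0],"gripper":0},{"linear":[0,0,0],"delta_rot":[0,0,0],"gripper":0}]'; python3 -c "
from h import *
go([.542,.243,.4],180)"
```

```text
time_s: 9.7
tcp_pos: [0.5419, 0.2419, 0.1514]
ee_rot: [[-0.0, -1.0, -0.002], [-1.0, 0.0, -0.001], [0.001, 0.002, -1.0]]
wrist_force: [-3.6, -0.9, 1.6]
gripper_width: 0.34
t 9.7 tcp [0.5419 0.2419 0.1514] yaw_y 179.99316146394895 F [-3.6133 -0.8862  1.6497] grip 0.3395435637593642
linear tool [-0.0009  0.0004 -0.2486] rz -0.00011935497010713615
```

```bash
python3 -m crank '[{"linear":[0,0,-0.02],"delta_rot":[0,0,0],"gripper":0},{"linear":[0,0,-0.03],"delta_rot":[0,0,0],"gripper":0},{"linear":[0,0,-0.03],"delta_rot":[0,0,0],"gripper":0},{"linear":[0,0,-0.03],"delta_rot":[0,0,0],"gripper":0},{"linear":[0,0,-0.03],"delta_rot":[0,0,0],"gripper":0},{"linear":[0,0,-0.03],"delta_rot":[0,0,0],"gripper":0},{"linear":[0,0,-0.04],"delta_rot":[0,0,0],"gripper":0},{"linear":[0,0,-0.04],"delta_rot":[0,0,0],"gripper":0}]'; python3 - <<'E'
from station import capture
from h import *
S=capture("side");T=capture("top")
cv2.imwrite("pics/c13.png",cv2.resize(S["img"][60:260,175:335],None,fx=3,fy=3,interpolation=cv2.INTER_CUBIC))
go([.53,-.10,.4],180)
E
```

```text
time_s: 10.7
tcp_pos: [0.5423, 0.2422, 0.4005]
ee_rot: [[-0.0, -1.0, -0.004], [-1.0, 0.0, -0.001], [0.001, 0.004, -1.0]]
wrist_force: [0.3, 1.2, -4.5]
gripper_width: 0.336
t 10.8 tcp [0.5442 0.2426 0.4054] yaw_y 179.9876897522862 F [ 0.7739  0.5508 -4.2019] grip 0.3358286397064487
linear tool [0.3426 0.0142 0.0039] rz -0.0002148543543418984
```

View pics/c13.png

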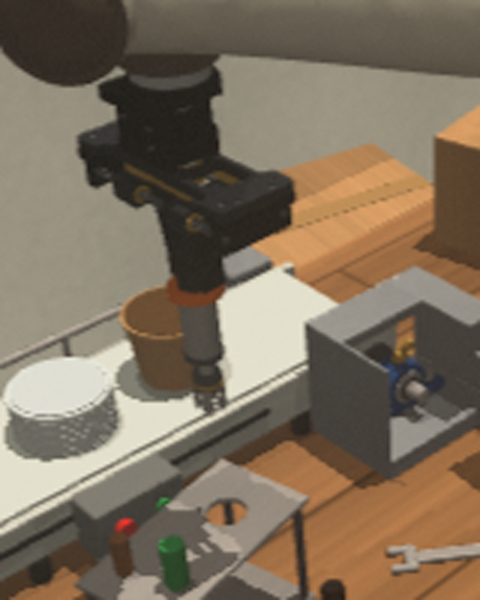

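Gun held and vertical. I'll carry it across and tilt it 30°.

```bash
python3 -m crank '[{"linear":[0.049,0,0],"delta_rot":[0,0,0],"gripper":0},{"linear":[0.049,0,0],"delta_rot":[0,0,0],"gripper":0},{"linear":[0.049,0,0],"delta_rot":[0,0,0],"gripper":0},{"linear":[0.049,0,0],"delta_rot":[0,0,0],"gripper":0},{"linear":[0.049,0,0],"delta_rot":[0,0,0],"gripper":0},{"linear":[0.049,0,0],"delta_rot":[0,0,0],"gripper":0},{"linear":[0.049,0,0],"delta_rot":[0,0,0],"gripper":0}]' && python3 -m crank '[{"linear":[0,0,0],"delta_rot":[0.1,0,0],"gripper":0},{"linear":[0,0,0],"delta_rot":[0.1,0,0],"gripper":0},{"linear":[0,0,0],"delta_rot":[0.1,0,0],"gripper":0},{"linear":[0,0,0],"delta_rot":[0.1,0,0],"gripper":0},{"linear":[0,0,0],"delta_rot":[0.1236,0,0],"gripper":0},{"linear":[0,0,0],"delta_rot":[0,0,0],"gripper":0},{"linear":[0,0,0],"delta_rot":[0,0,0],"gripper":0}]'; python3 - <<'E'
from station import capture
from h import *
S=capture("side");T=capture("top")
R=go([.544,-.101,.279],180);print(R)
cv2.imwrite("pics/c14.png",cv2.resize(S["img"][70:230,240:400],None,fx=3.7,fy=3.7,interpolation=cv2.INTER_CUBIC))
cv2.imwrite("pics/c15.png",cv2.resize(T["img"][100:230,270:430],None,fx=4,fy=4,interpolation=cv2.INTER_CUBIC))
E
```

```text
time_s: 11.68
tcp_pos: [0.5419, -0.1019, 0.3982]
ee_rot: [[0.0, -1.0, -0.005], [-1.0, -0.0, 0.001], [-0.001, 0.005, -1.0]]
wrist_force: [1.7, 0.3, -5.3]
gripper_width: 0.34
time_s: 12.55
tcp_pos: [0.5428, -0.1008, 0.4005]
ee_rot: [[-0.0, -0.868, 0.497], [-1.0, -0.0, -0.0], [0.0, -0.497, -0.868]]
wrist_force: [0.4, -0.5, -3.9]
gripper_width: 0.333
t 12.65 tcp [ 0.5438 -0.1007  0.4014] yaw_y 179.99277954990094 F [ 0.4359  0.0126 -4.4855] grip 0.33426942411497756
linear tool [0.0003 0.0608 0.1062] rz -0.00012602062770446294
[[-0.0001 -0.8668  0.4987]
 [-1.      0.0001 -0.    ]
 [-0.     -0.4987 -0.8668]]
```

View pics/c14.png

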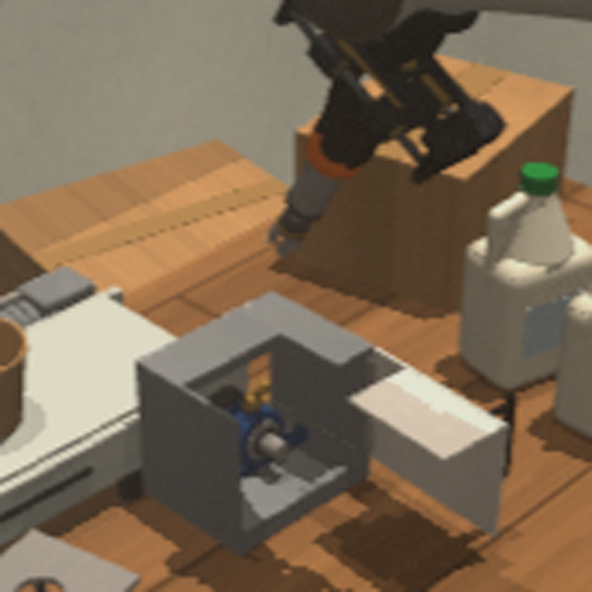

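View pics/c15.png

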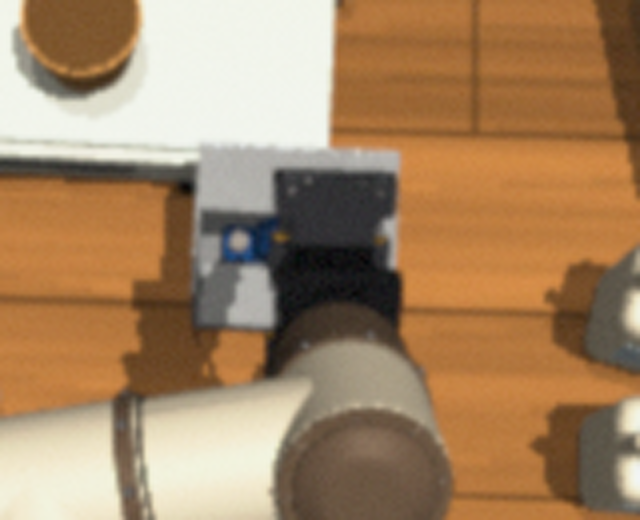

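The top view is now hidden by the gripper, so I'll use the side camera and compare the coupler with the nipple directly. Moving to the pre-insertion pose (mouth about 40 mm off the tip).

```bash
python3 -m crank '[{"linear":[0,0.015,0.0265],"delta_rot":[0,0,0],"gripper":0},{"linear":[0,0.015,0.0265],"delta_rot":[0,0,0],"gripper":0},{"linear":[0,0.015,0.0265],"delta_rot":[0,0,0],"gripper":0},{"linear":[0,0.015,0.0265],"delta_rot":[0,0,0],"gripper":0},{"linear":[0,0,0],"delta_rot":[0,0,0],"gripper":0},{"linear":[0,0,0],"delta_rot":[0,0,0],"gripper":0}]'; python3 - <<'E'
from station import capture,r
from h import *
S=capture("side")
cv2.imwrite("pics/s16.png",S["img"])
R=go([.544,-.101,.279],180);p=r.sense()["tcp_pos"];z=R[:,2]
P=p+np.outer([.0075,.0115,.0765,.1345],z);print("proj collar,underside,barrel end,mouth",proj(S,P),"crop",(proj(S,P)-[270,110]+.5)*10-.5)
a=-z;N=np.array([.631,-.101,.128])-np.outer([0,.00875,.026],a)
print("nipple pred crop",(proj(S,N)-[270,110]+.5)*10-.5)
cv2.imwrite("pics/c16.png",cv2.resize(S["img"][125:185,280:350],None,fx=10,fy=10,interpolation=cv2.INTER_CUBIC))
E
```

```text
time_s: 13.4
tcp_pos: [0.5457, -0.1008, 0.2817]
ee_rot: [[0.001, -0.864, 0.503], [-1.0, -0.001, -0.0], [0.0, -0.503, -0.864]]
wrist_force: [-0.1, 1.0, -4.6]
gripper_width: 0.339
t 13.45 tcp [ 0.5457 -0.1007  0.2822] yaw_y -179.9621461876072 F [-0.1515  0.0948 -5.1342] grip 0.3358853336973276
linear tool [0.0003 0.0031 0.0019] rz 0.0006606736606860399
proj collar,underside,barrel end,mouth [[329.0555 144.0811]
 [328.5741 144.7982]
 [321.0553 156.0002]
 [314.7943 165.3282]] crop [[595.0545 345.3107]
 [590.2413 352.4817]
 [515.0526 464.5024]
 [452.4428 557.7824]]
nipple pred crop [[417.3786 629.3695]
 [408.6342 642.308 ]
 [391.63   667.4678]]
```

View pics/c16.png

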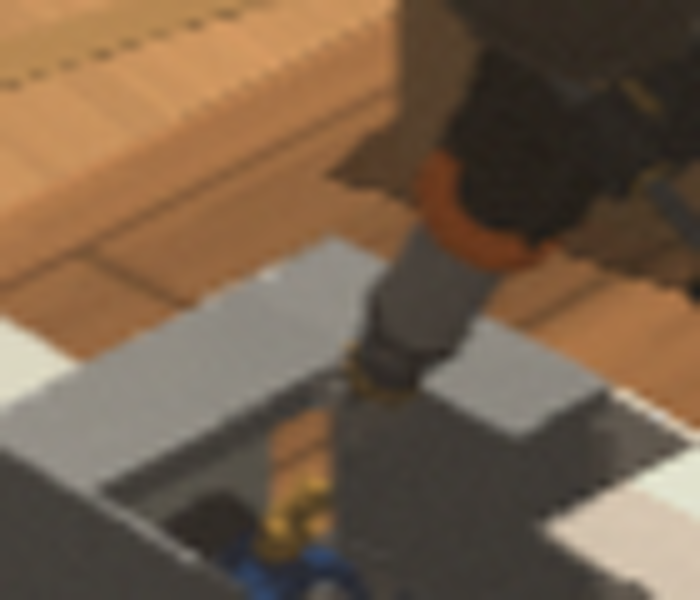

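```bash
cat >> h.py <<'E'
def overlay(c,p,R,tip,name,box,f,off=.0115,ax=None):
    x0,y0,x1,y1=box;img=cv2.resize(c["img"][y0:y1,x0:x1],None,fx=f,fy=f,interpolation=cv2.INTER_CUBIC)
    img=cv2.convertScaleAbs(img,alpha=1.5)
    th=np.linspace(0,2*np.pi,60)
    def circ(o,a,b,rad,col):
        q=proj(c,o+rad*(np.outer(np.cos(th),a)+np.outer(np.sin(th),b)));q=((q-[x0,y0]+.5)*f-.5)
        cv2.polylines(img,[np.round(q).astype(int)],True,col,1)
    for s,rad,col in((off,.025,(0,255,255)),(off,.018,(0,255,0)),(off+.065,.018,(0,255,0)),(off+.123,.015,(255,0,255))): circ(p+s*R[:,2],R[:,0],R[:,1],rad,col)
    a=np.array([-.5,0,.866]) if ax is None else ax;u=np.array([0,1.,0]);v=np.cross(a,u)
    for s,rad in((0,.003),(.00875,.008),(.026,.0095)): circ(np.array(tip)-s*a,u,v,rad,(255,255,0))
    cv2.imwrite(name,img)
E
python3 - <<'E'
from station import capture,r
from h import *
S=capture("side");s=r.sense()
overlay(S,s["tcp_pos"],s["ee_rot"],[.631,-.101,.128],"pics/o1.png",(295,135,345,185),12)
print(s["tcp_pos"])
E
```

```text
[ 0.5454 -0.1007  0.2821]
```

View pics/o1.png

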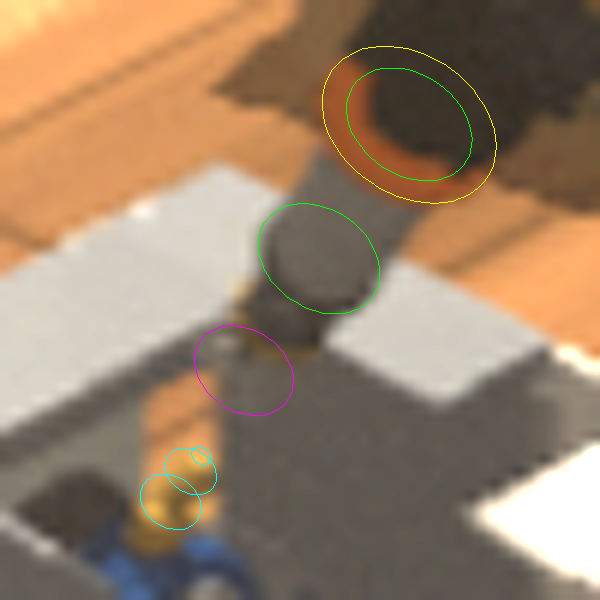

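Overlay check: the collar and barrel end agree with the TCP model to about 1 mm, and the nipple estimate is within a few mm. I'll overlay it on the unobstructed earlier pictures to refine it.

```bash
python3 - <<'E'
from station import capture,r
from h import *
S=capture("side");T=capture("top");s=r.sense()
T["img"]=cv2.imread("pics/t6.png");S["img"]=cv2.imread("pics/s6.png")
outs=[]
for i,tip in enumerate(([.631,-.101,.128],[.628,-.099,.128])):
  for c,b in((T,(330,145,356,171)),(S,(298,160,324,186))):
    overlay(c,np.array([0.55,0.3,0.5]),s["ee_rot"],tip,"pics/tmp.png",b,14);outs.append(cv2.imread("pics/tmp.png"))
g=np.vstack([np.hstack(outs[:2]),np.hstack(outs[2:])]);cv2.imwrite("pics/o2.png",cv2.resize(g,(590,590)))
E
```

```text
(no output)
```

View pics/o2.png

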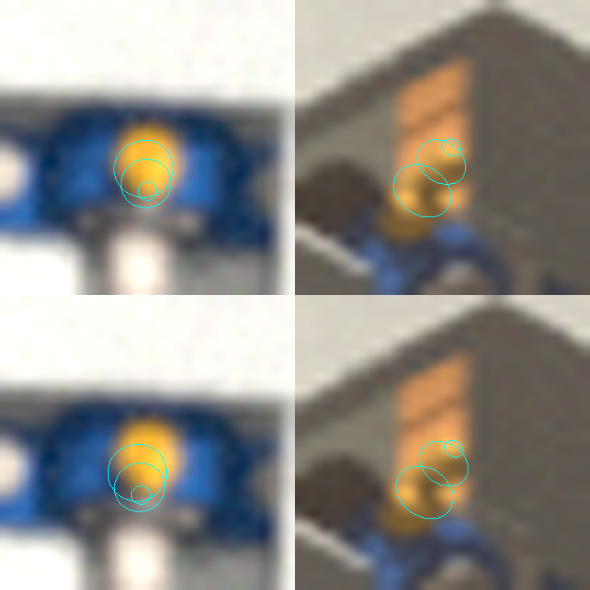

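```bash
python3 - <<'E'
from h import *
tip=np.array([.632,-.1015,.128]);a=np.array([-.5,0,.866])
for s in(.1395,.128,.1125): print(s,tip+s*a);go(tip+s*a,180)
E
```

```text
0.1395 [ 0.5623 -0.1015  0.2488]
t 13.6 tcp [ 0.5446 -0.1008  0.2814] yaw_y 179.99895838391183 F [-0.5418 -0.3658 -5.1378] grip 0.33673366466228366
linear tool [0.0007 0.0012 0.0371] rz -1.817963028036615e-05
0.128 [ 0.568  -0.1015  0.2388]
t 13.6 tcp [ 0.5446 -0.1008  0.2814] yaw_y 179.99895838391183 F [-0.5418 -0.3658 -5.1378] grip 0.33673366466228366
linear tool [0.0008 0.0012 0.0486] rz -1.817963028036615e-05
0.1125 [ 0.5757 -0.1015  0.2254]
t 13.6 tcp [ 0.5446 -0.1008  0.2814] yaw_y 179.99895838391183 F [-0.5418 -0.3658 -5.1378] grip 0.33673366466228366
linear tool [0.0008 0.0012 0.0641] rz -1.817963028036615e-05
```

```bash
python3 -m crank '[{"linear":[0.0008,0.001,0.01],"delta_rot":[0,0,0],"gripper":0},{"linear":[0,0,0.01],"delta_rot":[0,0,0],"gripper":0},{"linear":[0,0,0.01],"delta_rot":[0,0,0],"gripper":0},{"linear":[0,0,0.007],"delta_rot":[0,0,0],"gripper":0},{"linear":[0,0,0],"delta_rot":[0,0,0],"gripper":0}]'; python3 - <<'E'
from station import capture,r
from h import *
S=capture("side");s=r.sense();print(s["tcp_pos"],s["wrist_force"],s["moment"])
overlay(S,s["tcp_pos"],s["ee_rot"],[.632,-.1015,.128],"pics/o3.png",(295,135,345,185),12)
img=cv2.resize(S["img"][150:185,295:330],None,fx=20,fy=17,interpolation=cv2.INTER_CUBIC);cv2.imwrite("pics/c17.png",cv2.convertScaleAbs(img,alpha=2)[:600])
E
```

```text
time_s: 14.22
tcp_pos: [0.5614, -0.1017, 0.2461]
ee_rot: [[-0.0, -0.867, 0.498], [-1.0, -0.0, -0.0], [0.0, -0.498, -0.867]]
wrist_force: [-0.5, 0.6, -5.0]
gripper_width: 0.337
[ 0.5615 -0.1017  0.2468] [-0.4588 -0.2612 -6.1207] [-0.0332  2.0117  0.0268]
```

View pics/o3.png

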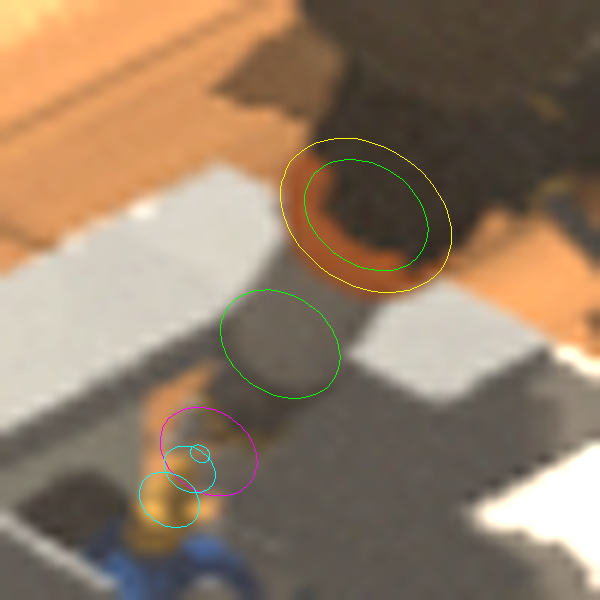

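View pics/c17.png

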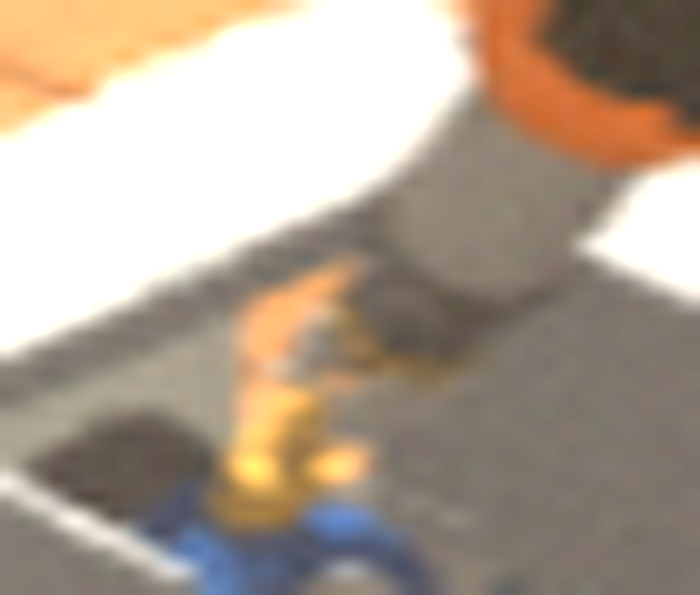

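```bash
python3 -m crank '[{"linear":[-0.002,-0.0017,0.0025],"delta_rot":[0,0,0],"gripper":0},{"linear":[0,0,0.0025],"delta_rot":[0,0,0],"gripper":0},{"linear":[0,0,0.0025],"delta_rot":[0,0,0],"gripper":0},{"linear":[0,0,0.0025],"delta_rot":[0,0,0],"gripper":0},{"linear":[0,0,0],"delta_rot":[0,0,0],"gripper":0}]'; python3 - <<'E'
from station import r
from h import *
tip=np.array([.634,-.0995,.128]);a=np.array([-.5,0,.866])
s=r.sense();R=s["ee_rot"];print("F tool",R.T@(s["wrist_force"]-[-.3,0,-4.9]),"M",s["moment"],"rel tool",R.T@(s["tcp_pos"]-tip))
E
```

```text
time_s: 14.9
tcp_pos: [0.5678, -0.0997, 0.2391]
ee_rot: [[-0.0, -0.866, 0.499], [-1.0, 0.0, -0.0], [0.0, -0.499, -0.866]]
wrist_force: [0.1, -0.1, -4.1]
gripper_width: 0.338
F tool [ 0.0862 -0.751  -0.5398] M [ 0.0055  2.0741 -0.077 ] rel tool [ 0.0002  0.0019 -0.1293]
```

```bash
cat > f.py <<'E'
from station import r
from h import *
tip=np.array([.634,-.0995,.128])
for _ in range(1):
    s=r.sense();R=s["ee_rot"];print("F tool",R.T@(s["wrist_force"]-[-.3,0,-4.9]),"M",s["moment"],"rel tool",R.T@(s["tcp_pos"]-tip),"t",s["time_s"])
E
for i in 1; do python3 -m crank '[{"linear":[0,0,0.002],"delta_rot":[0,0,0],"gripper":0},{"linear":[0,0,0.002],"delta_rot":[0,0,0],"gripper":0},{"linear":[0,0,0],"delta_rot":[0,0,0],"gripper":0}]'; python3 f.py; done
python3 -m crank '[{"linear":[0,0,0.002],"delta_rot":[0,0,0],"gripper":0},{"linear":[0,0,0],"delta_rot":[0,0,0],"gripper":0}]'; python3 f.py
```

```text
time_s: 15.28
tcp_pos: [0.5695, -0.0998, 0.2354]
ee_rot: [[-0.0, -0.867, 0.499], [-1.0, 0.0, -0.0], [0.0, -0.499, -0.867]]
wrist_force: [-0.6, -0.9, -4.9]
gripper_width: 0.337
F tool [ 0.8789  0.2212 -0.1645] M [-0.2024  2.3096 -0.1945] rel tool [ 0.0004  0.0023 -0.1252] t 15.275
time_s: 15.52
tcp_pos: [0.5708, -0.0997, 0.234]
ee_rot: [[-0.0, -0.866, 0.499], [-1.0, 0.0, -0.0], [0.0, -0.499, -0.866]]
wrist_force: [-2.5, -0.8, -4.5]
gripper_width: 0.335
F tool [ 0.8188  1.6893 -1.3964] M [-0.2874  2.4192 -0.1671] rel tool [ 0.0003  0.0019 -0.1234] t 15.525
```

```bash
python3 -m crank '[{"linear":[0.001,0.0015,0],"delta_rot":[0,0,0],"gripper":0},{"linear":[0,0,0],"delta_rot":[0,0,0],"gripper":0}]'; python3 f.py; python3 -m crank '[{"linear":[0,0,0.002],"delta_rot":[0,0,0],"gripper":0},{"linear":[0,0,0],"delta_rot":[0,0,0],"gripper":0}]'; python3 f.py;  python3 - <<'E'
from station import capture,r
from h import *
S=capture("side");s=r.sense()
overlay(S,s["tcp_pos"],s["ee_rot"],[.634,-.0995,.128],"pics/o4.png",(295,135,345,185),12)
E
```

```text
time_s: 15.78
tcp_pos: [0.5698, -0.1006, 0.2338]
ee_rot: [[0.0, -0.866, 0.501], [-1.0, 0.0, 0.0], [-0.0, -0.501, -0.866]]
wrist_force: [-0.8, -0.8, -3.6]
gripper_width: 0.342
F tool [ 0.8121 -0.2345 -1.3229] M [-0.0207  2.1898 -0.0612] rel tool [ 0.0011  0.0026 -0.1237] t 15.775
time_s: 16.02
tcp_pos: [0.5709, -0.1005, 0.2316]
ee_rot: [[0.0, -0.866, 0.5], [-1.0, 0.0, 0.0], [-0.0, -0.5, -0.866]]
wrist_force: [0.9, -0.6, -4.1]
gripper_width: 0.335
F tool [ 0.6439 -1.42   -0.0511] M [-0.003   1.9518  0.0054] rel tool [ 0.001   0.0028 -0.1213] t 16.025
```

View pics/o4.png

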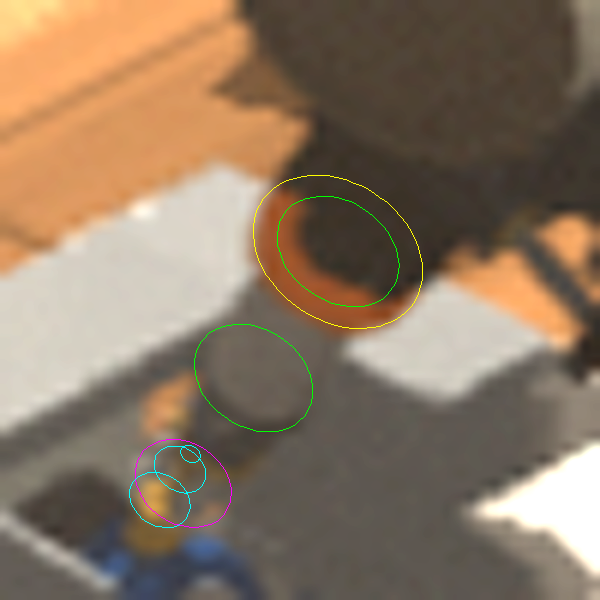

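```bash
python3 -m crank '[{"linear":[0,0,0.002],"delta_rot":[0,0,0],"gripper":0},{"linear":[0,0,0],"delta_rot":[0,0,0],"gripper":0}]'|sed -n 4p; python3 f.py; python3 -m crank '[{"linear":[0,0,0.002],"delta_rot":[0,0,0],"gripper":0},{"linear":[0,0,0],"delta_rot":[0,0,0],"gripper":0}]'|sed -n 4p; python3 f.py;
```

```text
wrist_force: [0.7, 0.1, -6.9]
F tool [-0.0631  0.1946  2.243 ] M [0.0105 1.917  0.0318] rel tool [ 0.0011  0.0036 -0.1189] t 16.325
wrist_force: [3.4, 0.0, -10.1]
F tool [-0.0249 -0.6214  6.3578] M [-0.1293  1.6939 -0.0349] rel tool [ 0.0011  0.0034 -0.1169] t 16.575
```

```bash
python3 -m crank '[{"linear":[0,0,0.002],"delta_rot":[0,0,0],"gripper":0},{"linear":[0,0,0],"delta_rot":[0,0,0],"gripper":0},{"linear":[0,0,0],"delta_rot":[0,0,0],"gripper":0}]'|sed -n 4p; python3 f.py; python3 -m crank '[{"linear":[0,0,0.002],"delta_rot":[0,0,0],"gripper":0},{"linear":[0,0,0],"delta_rot":[0,0,0],"gripper":0}]'|sed -n 4p; python3 f.py;python3 - <<'E'
from station import capture,r
from h import *
S=capture("side");s=r.sense()
overlay(S,s["tcp_pos"],s["ee_rot"],[.634,-.0995,.128],"pics/o5.png",(295,135,345,185),12)
E
```

```text
wrist_force: [-0.3, -0.1, -5.5]
F tool [0.1301 0.3272 0.5318] M [ 0.017   2.0226 -0.0086] rel tool [ 0.0012  0.0028 -0.1158] t 16.95
wrist_force: [-2.7, -0.0, -1.0]
F tool [ 0.0069  0.1295 -4.5845] M [0.1055 2.2041 0.0612] rel tool [ 0.0012  0.0025 -0.1141] t 17.2
```

View pics/o5.png

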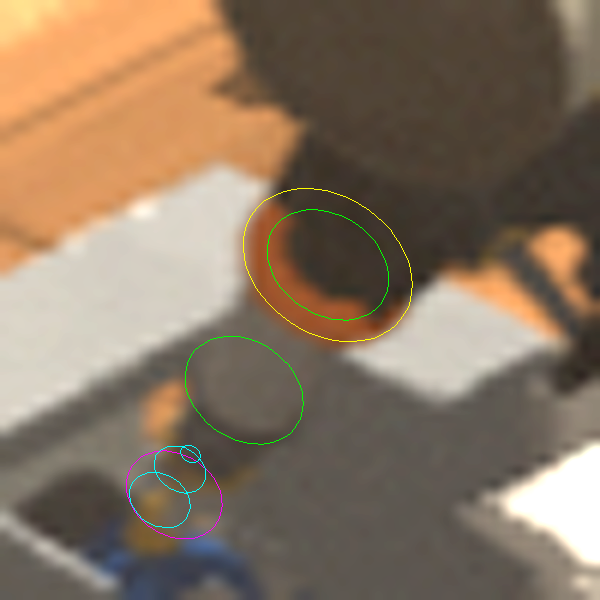

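The pull, then an axial push with no side load, fits a clean snap-on. Now I'll push the nozzle in.

```bash
python3 -m crank '[{"linear":[0,0,0.002],"delta_rot":[0,0,0],"gripper":0},{"linear":[0,0,0.002],"delta_rot":[0,0,0],"gripper":0},{"linear":[0,0,0],"delta_rot":[0,0,0],"gripper":0},{"linear":[0,0,0],"delta_rot":[0,0,0],"gripper":0}]'|sed -n 4p; python3 f.py; python3 -m crank '[{"linear":[0,0,0.002],"delta_rot":[0,0,0],"gripper":0},{"linear":[0,0,0.002],"delta_rot":[0,0,0],"gripper":0},{"linear":[0,0,0],"delta_rot":[0,0,0],"gripper":0},{"linear":[0,0,0],"delta_rot":[0,0,0],"gripper":0}]'|sed -n 4p; python3 f.py
```

```text
wrist_force: [-7.0, 1.6, 4.6]
F tool [ -1.5595   1.0807 -11.5753] M [0.2778 2.7771 0.1597] rel tool [ 0.0014  0.0022 -0.1107] t 17.75
wrist_force: [-8.3, 1.0, 4.9]
F tool [ -0.9884   2.0041 -12.517 ] M [0.3081 2.8504 0.1496] rel tool [ 0.0014  0.0022 -0.1069] t 18.25
```

```bash
python3 -m crank '[{"linear":[0,0.0004,0.002],"delta_rot":[0,0,0],"gripper":0},{"linear":[0,0,0.002],"delta_rot":[0,0,0],"gripper":0},{"linear":[0,0,0],"delta_rot":[0,0,0],"gripper":0},{"linear":[0,0,0],"delta_rot":[0,0,0],"gripper":0}]'|sed -n 4p; python3 f.py; python3 -m crank '[{"linear":[0,0,0.0015],"delta_rot":[0,0,0],"gripper":0},{"linear":[0,0,0.0015],"delta_rot":[0,0,0],"gripper":0},{"linear":[0,0,0],"delta_rot":[0,0,0],"gripper":0},{"linear":[0,0,0],"delta_rot":[0,0,0],"gripper":0}]'|sed -n 4p; python3 f.py
```

```text
wrist_force: [-8.6, 0.7, 7.1]
F tool [ -0.6793   1.1955 -14.5636] M [0.2861 2.8727 0.1378] rel tool [ 0.0015  0.0022 -0.1031] t 18.75
wrist_force: [-10.8, 0.4, 7.8]
F tool [ -0.3587   2.6834 -16.2633] M [0.2666 2.9182 0.1416] rel tool [ 0.0015  0.0022 -0.1003] t 19.25
```

```bash
python3 -m crank '[{"linear":[0,0.0004,0.001],"delta_rot":[0,0,0],"gripper":0},{"linear":[0,0,0],"delta_rot":[0,0,0],"gripper":0},{"linear":[0,0,0],"delta_rot":[0,0,0],"gripper":0}]'|sed -n 4p; python3 f.py; python3 -m crank '[{"linear":[0,0,0.001],"delta_rot":[0,0,0],"gripper":0},{"linear":[0,0,0],"delta_rot":[0,0,0],"gripper":0},{"linear":[0,0,0],"delta_rot":[0,0,0],"gripper":0}]'|sed -n 4p; python3 f.py
```

```text
wrist_force: [-10.8, 0.5, 10.2]
F tool [ -0.4469   1.5216 -18.3216] M [0.325  3.0493 0.201 ] rel tool [ 0.0015  0.0022 -0.0997] t 19.625
wrist_force: [-16.1, 1.0, 14.0]
F tool [ -0.9844   4.1706 -24.3406] M [0.4337 3.4334 0.2907] rel tool [ 0.0017  0.0019 -0.0995] t 20.0
```

The end stop is felt: force jumped from 16 to 24 N and travel stopped at about 14.6 mm. Checking before handing in.

```bash
python3 -m crank '[{"linear":[0,0,0],"delta_rot":[0,0,0],"gripper":0},{"linear":[0,0,0],"delta_rot":[0,0,0],"gripper":0},{"linear":[0,0,0],"delta_rot":[0,0,0],"gripper":0},{"linear":[0,0,0],"delta_rot":[0,0,0],"gripper":0}]'; python3 f.py; python3 - <<'E'
from station import capture,r
from h import *
S=capture("side");T=capture("top");s=r.sense()
print(np.degrees(np.arccos(-s["ee_rot"][:,2]@np.array([-.5,0,.866]))))
overlay(S,s["tcp_pos"],s["ee_rot"],[.634,-.0995,.128],"pics/o6.png",(285,135,335,185),12)
cv2.imwrite("pics/s20.png",S["img"]);cv2.imwrite("pics/t20.png",T["img"])
E
```

```text
time_s: 20.5
tcp_pos: [0.5823, -0.1011, 0.2131]
ee_rot: [[-0.0, -0.864, 0.503], [-1.0, -0.0, -0.001], [0.001, -0.503, -0.864]]
wrist_force: [-15.4, 1.1, 13.7]
gripper_width: 0.337
F tool [ -1.0813   3.685  -23.6582] M [0.4657 3.4514 0.2111] rel tool [ 0.0017  0.0019 -0.0995] t 20.5
0.4327129549475953
```

View pics/o6.png

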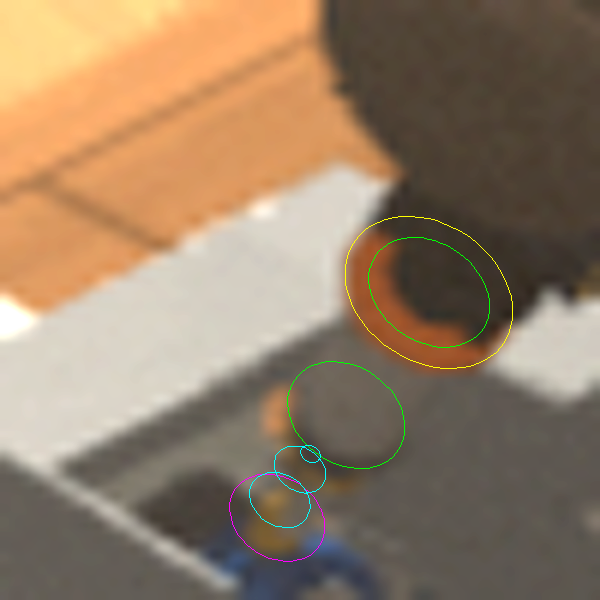

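View pics/s20.png

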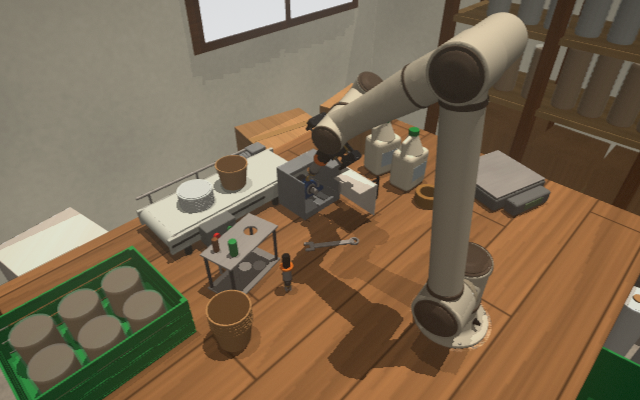

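View pics/t20.png

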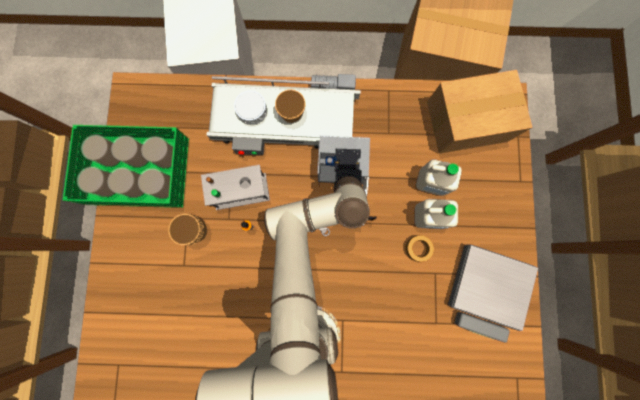

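Door still open, bystanders (jugs, tape, tubs, spanner) in place. I'll relieve the small side load, then hand in.

```bash
python3 -m crank '[{"linear":[0,0.0008,0],"delta_rot":[0,0,0],"gripper":0},{"linear":[0,0,0],"delta_rot":[0,0,0],"gripper":0},{"linear":[0,0,0],"delta_rot":[0,0,0],"gripper":0},{"linear":[0,0,0],"delta_rot":[0,0,0],"gripper":0}]'|sed -n 4,6p; python3 f.py; python3 -c "
from station import workorder
print(workorder.finish_job())"; python3 f.py
```

```text
wrist_force: [-13.5, 1.0, 14.8]
gripper_width: 0.337
F tool [ -1.0003   1.46   -23.6939] M [0.4066 3.1263 0.2361] rel tool [ 0.0016  0.002  -0.0996] t 21.1
the job is handed in; nothing more can be done
None
the job is handed in; nothing more can be done
```

I swung the guard door open to about 1.5 rad. I then took the large gun from the stand, tilted it 30° and snapped its coupler onto the nipple. I pushed the nozzle to its end stop and handed the job in at 21.1 s with the gun still held and pushed in.

**Last checks**
- **Push:** axial force was about 24 N with only about 1.5 N of side load. The tool travelled about 14.6 mm from seat contact, and the force jumped at the end, which fits the nozzle being fully in.
- **Alignment:** the tool axis was within 0.5° of the assumed nipple axis, and the grip measured 29 mm on the 30 mm handle.
- **Surroundings:** the pictures showed the door open, the stand hole empty, and the jugs, tubs and tape roll where they stood. In the last top view the arm covered most of the spanner, but the side view showed it in place.

**What disagreed or wasn't confirmed**
- **Nipple position:** the two cameras differed by about 5 mm on it, so I did the final centring by feel. The contact point fits a tip about 2–3 mm from my estimate.
- **Snap-on:** I inferred it from the force pattern (a pull, then an axial push). The gripper hid the coupler from the top camera, and the side view was too coarse to confirm it.

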